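# Gauge the jaw gap of a lab test rig

## Robot

A 6-joint arm with a two-finger parallel gripper is mounted at the origin on the work surface. World frame = base frame: x ahead of the robot, y to its left, z up, the work surface at z = 0. Lengths are in m, angles in degrees, forces in N, time in s.
With the tool pointing down it reaches from about 0.3 to 0.75 m from the base axis. Payload 8.5 kg.
Tool frame: the origin (TCP) lies midway between the tips of the shut fingers; the grasp point (between the pads) lies 19 mm behind it (env.grip_depth is the distance from the TCP to the grasp point, in m); x points along the fingers, y is the direction in which the jaws open and shut, and the axes are right-handed (so a half turn about x gives the same grasp; the last joint's range is limited). The gripper opens to 85 mm and grips with 20 to 120 N. Pads are 22 mm wide; open, the fingers measure 114 mm over their backs; the gripper's body (76 mm by 85 mm) begins 54 mm behind the grasp point. The pads swing forward as they close: fully open they stand 13 mm farther back than shut.
Start: joints at [-77.825, 21.807, 74.336, -0, 83.858, -12.336], TCP at [0.228, -0.5, 0.231] pointing down, gripper open.
Joint ranges: [-178.18, 178.18], [-50.72, 133.34], [12.68, 142.11], [-81.47, 261.47], [9.98, 163.14], [-165.26, 165.26]. Speed limits (degrees/s): [136.94, 136.94, 180, 180, 180, 180].

## Interface

Orientations are given as a 3x3 rotation matrix whose columns are the frame's x, y, z axes.
In Python, from rig import env gives the robot as it stands.
- The arm moves only by the tool play_rows, never from a script. Its arguments are lists of equal length, an entry for each row: "travel": the shift along the world's x, y, z in cm, a list of three; "rotation": the turn, a rotation vector about the world's x, y, z in rad, a list of three; "claw": the finger opening in cm, from 0 to 8.54. A call has 1 to 12 rows; each row shifts and turns the pose as measured when the row begins; what a row does not reach is not made up. A row lasts 1/12 s, in which the tool goes at most 41.7 mm and 7.16 degrees, less where a joint would pass 70% of its speed; a pose out of reach is approached as far as the arm can. A call is refused whole if a number of a shift passes 4.17 or a number of a turn 0.125, either way. A call with a gripper value outside its range is refused whole. The fingers move at their own pace and stop on an object; "squeeze" is the grip in N (left out, the last holds). Time passes only in rows, so rows that do not move let the fingers close. It gives the time, the measured TCP pose, the force and the opening at its end, in the units of the state.
- env.observe(): the state, without advancing time (a new reading comes with each control period).
- env.get_image(name): name is "scene" or "top" or "wrist"; returns the picture (420x560x3 uint8, red, green, blue); there is no depth.
- env.camera_info(name): a dict with "vertical_fov" (degrees; the focal length in pixels is half the picture's height over the tangent of half this angle, whatever the lens; pixels are square), "cx", "cy" (the principal point, pixels), "eye" and "rotation" of the camera in the world. Camera axes: x right, y down, z forward; pixel columns grow to the right and rows downward; lengths in m; the calibration is good to about 2 mm. The wrist camera is an equidistant fisheye: a pixel r from the principal point sees the ray r / f radians off the axis. A picture is of the moment at which its call begins: read the wrist's pose just before it. camera_info takes no time and is no camera call; for the wrist camera it gives the pose at the moment of the call.
- env.close_job(): hands the job in, once; it reports no verdict.
The state is a dict: "time_s": time; "q": joint angles; "qvel": joint speeds; "joint_efforts": joint torques, N m; "position": TCP position; "tool_rot": TCP orientation; "ft_force": force on the tool from outside, world axes, zero at the start; "wrist_torque": the same for the moment, N m; "grip_width": finger opening in m.
Only numpy, scipy, OpenCV 4.12 (cv2) and the standard library are available. Lean on these libraries where they do the work, as an engineer would, in place of code of your own. Each camera call takes 0.05 s, during which the arm holds its last target.

## Task

We are working up the gauge leaves from the thinnest to find the jaw gap of the test rig: the yellow 10 mm leaf has already gone in and is loose. Take it out and put it in the red bin on the rig, then leave in the gap the thickest leaf from the wooden rack (blue 18 mm or green 27 mm) that goes down without forcing, its collar resting flat on both jaws and its blade about midway along them. The jaws are locked; the leaf you do not need ends in its own rack slot.

Things in the scene. Friction and masses are not known exactly. Their poses are not given: they have to be found in the camera images.
- rig: Rig fixed to the bench, base plate 12 mm thick. Origin: on the bench under the middle of the black fixed jaw's gap face; z up, x along the gap, y away from the gap towards the red bin. Black jaw fills x -30..30, y 0..45 mm, flat top at z = 57 mm; the grey jaw, same size and height, faces it, its gap face at y = minus the gap. Gap floor at z = 12 mm
- bin (a point): Centre of the inner floor of the open red bin on the rig (x 0, y 117.5, z 16 mm in the rig's frame). Bin 120 mm (rig x) by 125 mm (rig y) outside, walls 4 mm, rim 29 mm above this point
- gap (a joint): Position of the grey jaw = width of the gap between the jaws in m, 0.021 to 0.034. The jaw is locked
- leaf_10: Yellow 10 mm leaf, 130 g: steel blade 36 mm (x) by 10 mm (y), 32 mm deep, round lower edge; above it a flat collar 60 (x) by 66 (y) by 6 mm; on that an upright grip 26 (x) by 16 (y) by 40 mm tall. Origin: centre of the collar's underside, z up. Starts hanging in the gap by its collar, axes along the rig's
- leaf_18: Blue leaf, as the yellow one but blade 18 mm thick (y), about 190 g. Starts hanging by its collar, upright, in one of the two slots of the rack, its y along the row
- leaf_27: Green leaf, as the yellow one but blade 27 mm thick (y), about 260 g. Starts in the other slot. The rack is a fixed wooden block 90 x 176 mm, 45 mm high, slots 44 x 38 mm and 86 mm apart along the leaves' y
Not all that is in view belongs to the job. Several things have the shape of the leaf_10; the one meant has the colours described above.

How it is judged:
By the outcome, as a careful person would: the job done as asked, in the order asked, and still so for the second after the job is handed in, with the robot touching nothing.
It also fails if it takes over 64 s, if anything falls off the work surface, if the arm or the gripper's body presses on something with over 40 N, if the wrist force passes 120 N, or if a joint passes its speed limit or range.

## Working session

There is one attempt and no reset: what is moved stays moved. The work goes in short steps, Python scripts to look and compute and a tool call to move; the robot and the scene stay as the last step left them, time stands still between calls to the robot, and variables do not carry over. Pictures are saved under pics/ and viewed, and the job is handed in when it is done.

Besides the shell and the picture viewer there is one more tool, called as name(argument=value, ...) on one line, values as JSON. play_rows: Moves the arm, as the interface text tells. Its arguments: {"type":"object","properties":{"travel":{"type":"array","items":{"type":"array","items":{"type":"number"}}},"rotation":{"type":"array","items":{"type":"array","items":{"type":"number"}}},"claw":{"type":"array","items":{"type":"number"}},"squeeze":{"type":"number"}},"required":["travel","rotation","claw"]}

```bash
ls; mkdir -p pics; python3 - <<'E'
from rig import env
import cv2
print(env.observe())
for n in ["scene","top","wrist"]:
    print(n,env.camera_info(n))
    cv2.imwrite(f"pics/{n}0.png",env.get_image(n)[:,:,::-1])
E
```

```text
pics
{'time_s': 0.0, 'q': array([-7.78237162e+01,  2.18433333e+01,  7.43869661e+01, -3.25605230e-03,
        8.38611785e+01, -1.23369888e+01]), 'qvel': array([-0.10081694,  0.05910481,  0.02831908,  0.02525755, -0.07722856,
        0.01060879]), 'joint_efforts': array([ 1.44318627e-03, -4.48456585e+01, -2.31269968e+01, -1.21592357e-04,
        4.80629285e-03, -7.65243101e-06]), 'position': array([ 0.22810185, -0.50011735,  0.23067682]), 'tool_rot': array([[-3.91985241e-04,  4.14909286e-01, -9.09862699e-01],
       [ 1.54875587e-03, -9.09861425e-01, -4.14909373e-01],
       [-9.99998724e-01, -1.57179355e-03, -2.85940945e-04]]), 'ft_force': array([ 0.92747787, -0.223195  , -0.05650216]), 'wrist_torque': array([-0.0218347 , -0.01593996,  0.03203634]), 'grip_width': 0.08508742165866538}
scene {'vertical_fov': 44.91408912660867, 'cx': 276.0772575857117, 'cy': 212.54460666074377, 'eye': array([ 1.38266043, -0.05773684,  0.59795619]), 'rotation': array([[ 0.0157312 ,  0.53648572, -0.84376276],
       [ 0.99984631, -0.01497146,  0.009122  ],
       [-0.00773854, -0.84377659, -0.53663879]])}
top {'vertical_fov': 43.31346690736347, 'cx': 282.048174043923, 'cy': 216.37925874372374, 'eye': array([ 0.4449518 , -0.06753137,  1.23021947]), 'rotation': array([[-0.02133413, -0.99770185,  0.06431074],
       [-0.99968049,  0.02216019,  0.01215897],
       [-0.01355616, -0.06403079, -0.99785585]])}
wrist {'vertical_fov': 65.70646984690485, 'cx': 283.34639103446733, 'cy': 205.58017553750904, 'eye': array([ 0.30505868, -0.46609056,  0.37383339]), 'rotation': array([[ 0.41575499, -0.85891404, -0.29902251],
       [-0.90947487, -0.39329201, -0.13482156],
       [-0.00180303,  0.3280062 , -0.94467385]])}
```

View pics/scene0.png

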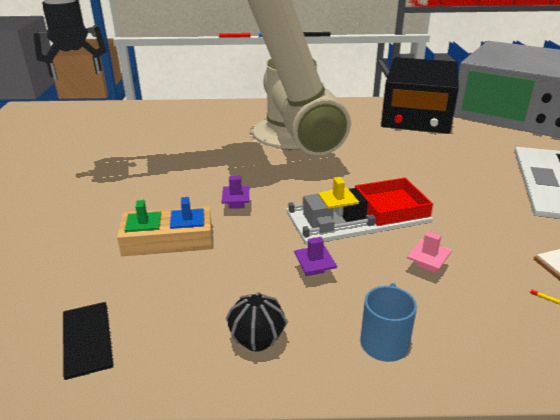

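View pics/top0.png

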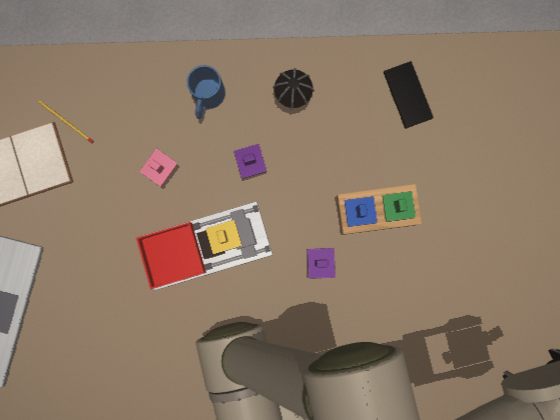

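View pics/wrist0.png

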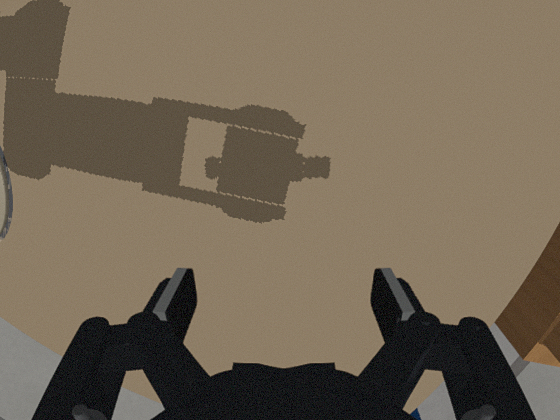

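Candidates for the yellow leaf: the yellow one in the rig (scene 338,192; top 223,237), two purple lookalikes (scene 236,192 and 315,258) and a pink one (scene 430,252). I choose the yellow one. It is the only yellow leaf and it hangs in the gap. The blue (top 361,211) and green (top 400,206) leaves sit in the rack. Next I take a close crop and coarse measurements.

```bash
cat > h.py <<'E'
import numpy as np, cv2
from rig import env
def ray(ci,name,uv):
    f=210/np.tan(np.radians(ci["vertical_fov"]/2)); uv=np.atleast_2d(np.asarray(uv,float))
    x=(uv[:,0]-ci["cx"])/f; y=(uv[:,1]-ci["cy"])/f
    if name=="wrist":
        r=np.hypot(x,y)+1e-12; d=np.c_[x/r*np.sin(r),y/r*np.sin(r),np.cos(r)]
    else: d=np.c_[x,y,np.ones_like(x)]
    return d@np.asarray(ci["rotation"]).T
def plane(ci,name,uv,z):
    d=ray(ci,name,uv); e=np.asarray(ci["eye"]); return e+d*((z-e[2])/d[:,2])[:,None]
HS={"yellow":((22,120,110),(34,255,255)),"blue":((105,150,80),(125,255,255)),"green":((50,120,50),(75,255,255)),"red":((0,170,90),(6,255,255))}
def mask(img,c,roi=None):
    hsv=cv2.cvtColor(img,cv2.COLOR_RGB2HSV); m=cv2.inRange(hsv,*[np.array(v) for v in HS[c]])
    if roi: 
        k=np.zeros_like(m); x0,y0,x1,y1=roi; k[y0:y1,x0:x1]=255; m&=k
    n,l,s,_=cv2.connectedComponentsWithStats(m)
    return (l==1+np.argmax(s[1:,4])).astype(np.uint8)*255
def contour(m): return max(cv2.findContours(m,cv2.RETR_EXTERNAL,cv2.CHAIN_APPROX_NONE)[0],key=len)[:,0,:]
def rect(ci,name,img,c,z,roi=None):
    P=plane(ci,name,contour(mask(img,c,roi)),z)[:,:2]*1000
    return cv2.minAreaRect(P.astype(np.float32))
E
python3 - <<'E'
from h import *
im=cv2.imread("pics/top0.png")[:,:,::-1].copy(); ci=env.camera_info("top")
for c,z,roi in [("yellow",.063,(180,200,270,280)),("blue",.051,(330,180,430,240)),("green",.051,(330,180,430,240)),("red",.045,None)]:
    print(c,rect(ci,"top",im,c,z,roi))
print([f.tolist() for f in [plane(ci,"top",[[339,195],[416,185],[421,222],[344,234]],.045)[:,:2]]])
a=cv2.resize(im[190:300,120:280],None,fx=4,fy=4)[:,:,::-1]
s=cv2.imread("pics/scene0.png"); b=cv2.resize(s[170:245,280:440],None,fx=4,fy=4)
cv2.imwrite("pics/c0.png",a);cv2.imwrite("pics/c1.png",b)
E
```

```text
yellow ((478.14794921875, 78.11054992675781), (59.121070861816406, 66.434326171875), 15.697583198547363)
blue ((529.5245971679688, -227.72872924804688), (56.38471221923828, 62.2027702331543), 6.239997863769531)
green ((545.82275390625, -335.4198303222656), (45.481971740722656, 30.531028747558594), 32.713966369628906)
red ((440.6942138671875, 199.06825256347656), (117.63992309570312, 126.77690124511719), 15.420120239257812)
[[[0.5666513140985066, -0.18214805319434113], [0.5852827501115988, -0.3554977040877258], [0.5018439912296998, -0.3635181427619676], [0.47876070812167354, -0.1908432872849483]]]
```

View pics/c0.png

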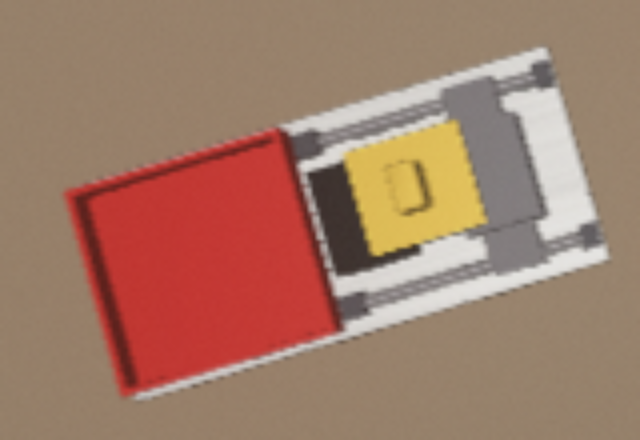

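View pics/c1.png

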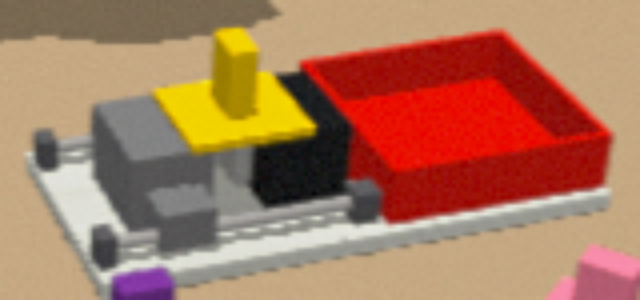

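The crop confirms the yellow leaf in the gap, with the grey jaw on the right, the black jaw and the red bin on the left. Rig yaw is about 16°. Next, move above the leaf.

play_rows(travel=[[1.6,3.7,0],[1.6,3.7,0],[1.6,3.7,0],[1.6,3.7,0],[1.6,3.7,0],[1.6,3.7,0],[1.6,3.7,0],[1.6,3.7,0],[1.6,3.7,0],[1.6,3.7,0],[1.6,3.7,0],[1.6,3.7,0]], rotation=[[0,0,-0.0125],[0,0,-0.0125],[0,0,-0.0125],[0,0,-0.0125],[0,0,-0.0125],[0,0,-0.0125],[0,0,-0.0125],[0,0,-0.0125],[0,0,-0.0125],[0,0,-0.0125],[0,0,-0.0125],[0,0,-0.0125]], claw=[6,6,6,6,6,6,6,6,6,6,6,6], squeeze=40)

```text
time_s: 1.15
position: [0.4182, -0.0444, 0.2276]
tool_rot: [[-0.001, 0.254, -0.967], [0.004, -0.967, -0.254], [-1.0, -0.004, 0.0]]
ft_force: [1.7, -0.8, 0.0]
grip_width: 0.0601
```

play_rows(travel=[[1.6,3.5,-0.5],[1.6,3.5,-0.5],[1.6,3.4,-0.5],[1.2,1.9,0],[0.1,0.2,0],[0,0,0],[0,0,0]], rotation=[[0,0,0],[0,0,-0.01],[0,0,-0.01],[0,0,0],[0,0,0],[0,0,0],[0,0,0]], claw=[6,6,6,6,6,6,6])

```text
time_s: 1.73
position: [0.4811, 0.0949, 0.2109]
tool_rot: [[-0.002, 0.243, -0.97], [0.004, -0.97, -0.243], [-1.0, -0.005, 0.001]]
ft_force: [0.5, -0.4, 0.2]
grip_width: 0.06
```

```bash
python3 - <<'E'
from h import *
ci=env.camera_info("wrist"); im=env.get_image("wrist"); cv2.imwrite("pics/w1.png",im[:,:,::-1])
np.savez("w1.npz",**{k:np.array(v) for k,v in ci.items()})
o=env.observe(); print(o["position"],o["tool_rot"][:2,1],o["time_s"])
print(rect(ci,"wrist",im,"yellow",.063))
E
```

```text
[0.48094263 0.09460369 0.21090883] [ 0.24237443 -0.97017137] 1.7833
((480.4402160644531, 76.82166290283203), (60.21803283691406, 65.60123443603516), 15.436029434204102)
```

View pics/w1.png

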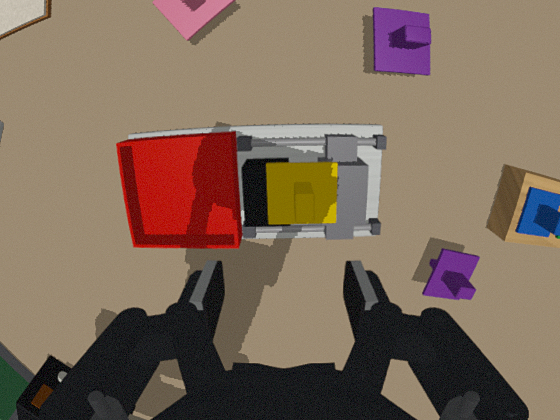

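The wrist view shows the yellow collar at (302,193), measured 60.2 x 65.6 mm against the 60 x 66 expected. Its centre is (480.4, 76.8) mm and its yaw 15.4°. I'll descend to grasp.

play_rows(travel=[[-0.05,-1.2,-1],[0,-0.6,-2],[0,0,-3],[0,0,-3],[0,0,-2.8],[0,0,-1.5],[0,0,-0.5],[0,0,0]], rotation=[[0,0,0.0125],[0,0,0.012],[0,0,0],[0,0,0],[0,0,0],[0,0,0],[0,0,0],[0,0,0]], claw=[5,5,5,5,5,5,5,5])

```text
time_s: 2.45
position: [0.4785, 0.0662, 0.0715]
tool_rot: [[0.006, 0.254, -0.967], [0.002, -0.967, -0.254], [-1.0, -0.001, -0.006]]
ft_force: [-0.1, 0.2, 0.2]
grip_width: 0.0498
```

```bash
python3 - <<'E'
from h import *
o=env.observe(); print(o["position"],o["qvel"].round(2),o["time_s"])
ci=env.camera_info("wrist"); im=env.get_image("wrist"); cv2.imwrite("pics/w2.png",im[:,:,::-1])
o=env.observe(); print(o["position"],o["tool_rot"],o["time_s"])
print(rect(ci,"wrist",im,"yellow",.063))
E
```

```text
[0.4785182  0.06615862 0.07147609] [-1.41 -0.39  0.2  -0.07  0.48 -0.2 ] 2.45
[0.47887881 0.06615049 0.07213922] [[ 6.67214883e-03  2.54104801e-01 -9.67153676e-01]
 [ 1.99869809e-03 -9.67176661e-01 -2.54097052e-01]
 [-9.99975744e-01 -2.37674858e-04 -6.96102540e-03]] 2.5
((473.2434387207031, 74.63153076171875), (76.58606719970703, 65.76327514648438), 15.37091064453125)
```

View pics/w2.png

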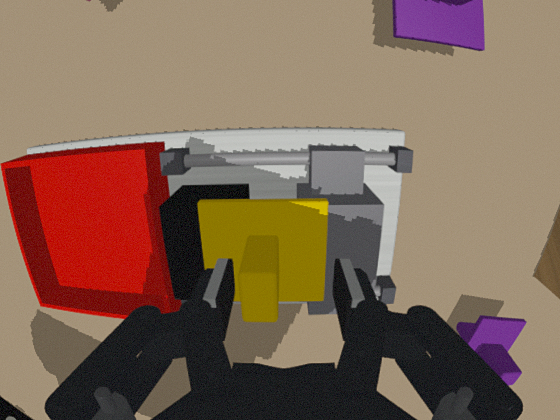

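The fingers straddle the grip but sit about 10 mm off centre along y, because the sideways move overshot. Correcting before closing.

play_rows(travel=[[0.1,0.7,-0.1],[0.05,0.3,-0.1],[0,0,0],[0,0,0]], rotation=[[-0.002,0.006,0.012],[0,0,0],[0,0,0],[0,0,0]], claw=[5,5,5,5])

```text
time_s: 2.83
position: [0.4825, 0.0763, 0.0738]
tool_rot: [[0.007, 0.266, -0.964], [-0.001, -0.964, -0.266], [-1.0, 0.003, -0.007]]
ft_force: [0.4, -0.4, 0.1]
grip_width: 0.0498
```

play_rows(travel=[[-0.15,0,-0.35],[0,0,0],[0,0,0],[0,0,0],[0,0,0],[0,0,0],[0,0,0]], rotation=[[0,0.005,0],[0,0,0],[0,0,0],[0,0,0],[0,0,0],[0,0,0],[0,0,0]], claw=[5,4,3,2,1,1,1], squeeze=40)

```text
time_s: 3.42
position: [0.4814, 0.0767, 0.0713]
tool_rot: [[0.004, 0.267, -0.964], [-0.001, -0.964, -0.267], [-1.0, 0.002, -0.004]]
ft_force: [0.8, 0.3, -0.7]
grip_width: 0.0156
```

play_rows(travel=[[0,0,0.5],[0,0,0.8],[0,0,1],[0,0,1.2],[0,0,1.5],[0,0,1.2],[0,0,0.5],[0,0,0]], rotation=[[0,0,0],[0,0,0],[0,0,0],[0,0,0],[0,0,0],[0,0,0],[0,0,0],[0,0,0]], claw=[1,1,1,1,1,1,1,1])

```text
time_s: 4.08
position: [0.4802, 0.0765, 0.144]
tool_rot: [[0.002, 0.266, -0.964], [-0.001, -0.964, -0.266], [-1.0, 0.002, -0.002]]
ft_force: [0.3, -0.1, -1.5]
grip_width: 0.0152
```

```bash
python3 - <<'E'
from h import *
ci=env.camera_info("wrist"); im=env.get_image("wrist"); cv2.imwrite("pics/w3.png",im[:,:,::-1])
print(rect(ci,"wrist",im,"red",.045))
E
```

```text
((443.8916015625, 197.05831909179688), (122.91056823730469, 132.5461883544922), 15.464938163757324)
```

View pics/w3.png

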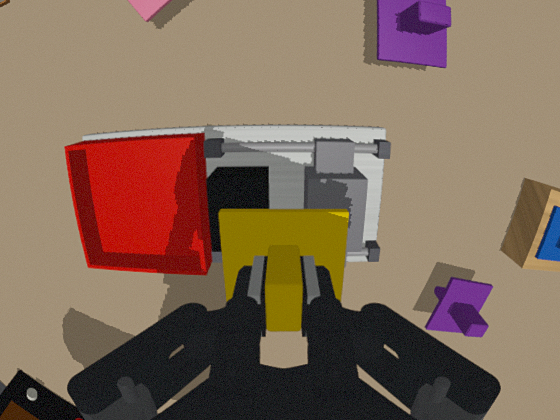

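The leaf is held clear of the jaws. Bin centre is about (442,198) mm. I'll carry it over with the top tilted towards the far wall so it falls in a known direction.

play_rows(travel=[[-0.5,1.4,0],[-0.8,2.4,0],[-0.8,2.4,0],[-0.8,2.3,0],[-0.4,1.2,0],[-0.2,0.5,0],[0,0,0],[0,0,0]], rotation=[[-0.05,-0.0135,0],[-0.05,-0.0135,0],[-0.05,-0.0135,0],[-0.05,-0.0135,0],[-0.05,-0.0135,0],[-0.05,-0.0135,0],[-0.03,-0.01,0],[0,0,0]], claw=[1,1,1,1,1,1,1,1])

```text
time_s: 4.8
position: [0.4419, 0.1814, 0.1388]
tool_rot: [[0.093, 0.247, -0.964], [-0.339, -0.903, -0.264], [-0.936, 0.352, 0.0]]
ft_force: [0.1, 0.1, -1.2]
grip_width: 0.0155
```

play_rows(travel=[[0.2,0.5,-1.2],[0,0.3,-1.6],[0,0,-1.6],[0,0,-1.3],[0,0,-0.6],[0,0,0],[0,0,0]], rotation=[[0,0,0],[0,0,0],[0,0,0],[0,0,0],[0,0,0],[0,0,0],[0,0,0]], claw=[1,1,1,1,1,1,1])

```text
time_s: 5.38
position: [0.4439, 0.1889, 0.0676]
tool_rot: [[0.085, 0.246, -0.966], [-0.334, -0.906, -0.26], [-0.939, 0.345, 0.005]]
ft_force: [-0.2, -0.7, -1.2]
grip_width: 0.0154
```

play_rows(travel=[[0,0,0],[0,0,0],[0,0,0],[0,0,0],[-0.1,0.3,1],[-0.15,0.6,1.6],[-0.15,0.6,1.8],[-0.15,0.6,1.8],[0,0,2],[0,0,2],[0,0,0.5]], rotation=[[0,0,0],[0,0,0],[0,0,0],[0,0,0],[0,0,0],[0,0,0],[0,0,0],[0,0,0],[0.05,0.013,0],[0.06,0.016,0],[0.06,0.016,0]], claw=[2.5,3.5,3.5,3.5,3.5,3.5,3.5,3.5,4,4,4])

```text
time_s: 6.3
position: [0.4382, 0.2124, 0.1822]
tool_rot: [[0.046, 0.261, -0.964], [-0.163, -0.95, -0.265], [-0.986, 0.169, -0.001]]
ft_force: [-0.0, 1.0, 0.6]
grip_width: 0.0401
```

play_rows(travel=[[0.3,-1.2,0.3],[0.8,-2.4,0],[0.8,-2.4,0],[0.8,-2.4,0],[0.5,-1.4,0],[0.3,-0.8,0],[0,0,0],[0,0,0]], rotation=[[0.06,0.016,0],[0.06,0.016,0],[0.05,0.013,0],[0,0,0],[0,0,0],[0,0,0],[0,0,0],[0,0,0]], claw=[4,4,4,4,4,4,4,4])

```text
time_s: 6.97
position: [0.4759, 0.1019, 0.1929]
tool_rot: [[0.016, 0.266, -0.964], [0.021, -0.964, -0.266], [-1.0, -0.016, -0.021]]
ft_force: [0.1, 0.8, 0.7]
grip_width: 0.0402
```

```bash
python3 - <<'E'
from h import *
o=env.observe(); print(o["position"],o["tool_rot"].round(3),o["qvel"].round(1))
ci=env.camera_info("wrist"); im=env.get_image("wrist"); cv2.imwrite("pics/w4.png",im[:,:,::-1])
np.savez("w4.npz",**{k:np.array(v) for k,v in ci.items()})
E
```

```text
[0.47586853 0.10191724 0.19291941] [[ 0.016  0.266 -0.964]
 [ 0.021 -0.964 -0.266]
 [-1.    -0.016 -0.021]] [-0.3 -0.2 -0.3 -0.2  0.1 -0.1]
```

View pics/w4.png

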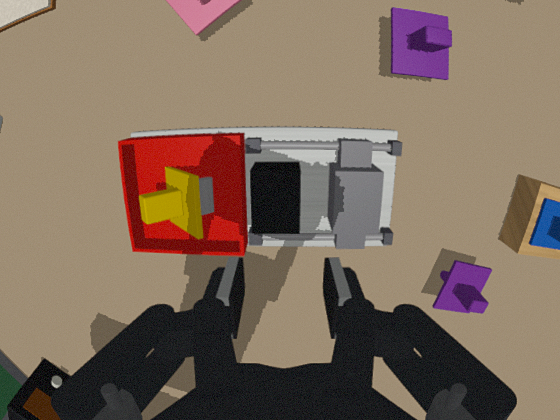

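The yellow leaf lies in the bin (177,202). The black jaw spans columns 250–300 and the grey jaw 330–380. Next I measure the gap on the z = 57 mm plane.

```bash
python3 - <<'E'
from h import *
ci=dict(np.load("w4.npz")); im=cv2.imread("pics/w4.png")
g=cv2.cvtColor(im,cv2.COLOR_BGR2GRAY)
cv2.imwrite("pics/c4.png",cv2.resize(im[130:255,235:400],None,fx=4.8,fy=4.8,interpolation=cv2.INTER_CUBIC))
for r in (175,185,195,205,215,225): print(r,g[r,244:254],g[r,294:306],g[r,324:338],g[r,374:386])
for z in (.045,):
  print(rect(ci,"wrist",im[:,:,::-1].copy(),"red",z))
E
```

```text
175 [ 48  85 128 130 131 132  54  21   7  12] [ 16  12  20  25   1  18  73 131 131 125 126 125] [124 125 127 128 113  84  58  64  58  58  55  91 108 130] [120 127 125 129 124 127 123 126 123 141 189 192]
185 [ 36  63 134 130 134 134  62  23  20  14] [ 31   3  15  20   8  24  68 133 127 130 127 124] [125 127 124 130 106  61  58  60  61  58  61  70  78  78] [123 126 123 123 125 127 122 121 130 175 192 187]
195 [ 47  54 116 135 136 133  88  13  15  24] [ 21   7  20  20  21  25  81 133 131 131 131 129] [126 125 129 125  96  62  59  54  60  59  69  77  72  76] [123 123 124 122 123 122 119 125 164 191 192 186]
205 [ 36  42  71 129 128 131 133  38   8  22] [ 12  13  10   5  15  37  91 127 122 119 119 126] [123 121 124 109  67  60  61  61  61  65  73  71  78  70] [123 119 122 122 123 122 122 151 187 185 181 186]
215 [ 30  33  65 136 134 134 138  58  18  25] [ 12  29  12  21   6  40  93 133 131 126 129 132] [125 127 123  95  63  60  59  54  60  63  75  78  73  80] [122 118 121 121 117 120 153 192 189 188 189 190]
225 [ 46  31  57 134 195 199 199  99  17  22] [ 19  23   9  11  14  51 113 130 130 125 126 128] [190 188 189 190 192 165  94  53  63  75 106 124 125 124] [124 117 116 119 119 159 192 192 190 190 192 190]
((442.99114990234375, 198.5995330810547), (122.3344497680664, 129.0222625732422), 15.507946014404297)
```

View pics/c4.png

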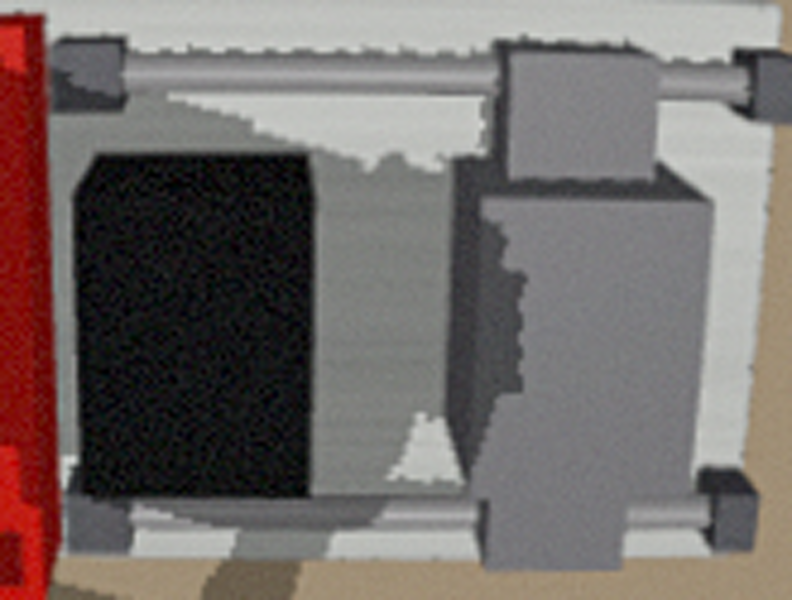

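```bash
python3 - <<'E'
from h import *
ci=dict(np.load("w4.npz"))
a=np.radians(15.45); X=np.array([np.cos(a),np.sin(a)]);Y=np.array([-np.sin(a),np.cos(a)])
E={"bL":[(185,250),(195,250.3),(205,250.8),(215,251)],"bR":[(175,300),(195,300),(205,300),(215,299.8),(225,299.6)],
"gL":[(175,334.9),(185,334.7),(195,333.9),(205,333.6),(215,333.6)],"gR":[(175,383.2),(185,382.7),(195,382),(205,381),(215,380),(225,379.)]}
for k,v in E.items():
    P=plane(ci,"wrist",[(c,r) for r,c in v],.057)[:,:2]*1000
    print(k,(P@Y).round(1),(P@X).round(1))
b=plane(ci,"wrist",[(235+100/4.8,130+152/4.8),(235+308/4.8,130+153/4.8),(235+482/4.8,130+198/4.8),(235+712/4.8,130+203/4.8)],.057)[:,:2]*1000
print(b@X,b@Y)
E
```

```text
bL [2.7 2.7 2.5 2.6] [495.3 486.  476.5 466.8]
bR [-41.8 -42.1 -42.3 -42.2 -42.2] [504.6 486.2 476.8 467.1 457.3]
gL [-72.9 -73.1 -72.8 -73.  -73.5] [504.9 495.7 486.4 476.9 467.3]
gR [-117.7 -117.9 -118.1 -118.  -118.  -118. ] [505.8 496.4 486.9 477.2 467.3 457.2]
[516.49135505 516.37289668 508.3368355  508.28581766] [  -2.97294839  -40.96536897  -73.25362729 -117.5955329 ]
```

Gap is about 30.9 mm. As a check, the measured jaw widths are 44.7 and 45.1 mm against 45 mm, so scale is good. The green 27 mm leaf should go in with about 2 mm play per side, and blue stays in its slot. Moving to the rack.

play_rows(travel=[[0.4,-1.5,0.3],[0.5,-3.5,0],[0.5,-3.8,0],[0.5,-3.8,0],[0.5,-3.8,0],[0.5,-3.8,0],[0.5,-3.8,0],[0.5,-3.8,0],[0.5,-3.8,0],[0.5,-3.8,0],[0.5,-2.4,0],[0.1,-1,0]], rotation=[[-0.01,0.008,-0.015],[-0.01,0.008,-0.015],[0,0,-0.015],[0,0,-0.015],[0,0,-0.015],[0,0,-0.015],[0,0,-0.015],[0,0,-0.015],[0,0,-0.015],[0,0,-0.015],[0,0,-0.015],[0,0,0]], claw=[5,5,5,5,5,5,5,5,5,5,5,5])

```text
time_s: 8.02
position: [0.53, -0.2973, 0.1981]
tool_rot: [[-0.004, 0.113, -0.994], [-0.004, -0.994, -0.113], [-1.0, 0.004, 0.004]]
ft_force: [0.4, -0.1, -0.4]
grip_width: 0.0497
```

play_rows(travel=[[0,0,0],[0,0,0],[0,0,0]], rotation=[[0,0,0],[0,0,0],[0,0,0]], claw=[5,5,5])

```text
time_s: 8.27
position: [0.53, -0.297, 0.1974]
tool_rot: [[-0.005, 0.113, -0.994], [-0.003, -0.994, -0.113], [-1.0, 0.002, 0.006]]
ft_force: [0.3, 0.2, 0.4]
grip_width: 0.0502
```

```bash
python3 - <<'E'
from h import *
o=env.observe(); print(o["position"],o["tool_rot"].round(3),o["qvel"].round(1))
ci=env.camera_info("wrist"); im=env.get_image("wrist"); cv2.imwrite("pics/w5.png",im[:,:,::-1])
for c in ("green","blue"): print(rect(ci,"wrist",im,c,.051))
E
```

```text
[ 0.53003189 -0.29695694  0.19736123] [[-0.005  0.113 -0.994]
 [-0.003 -0.994 -0.113]
 [-1.     0.002  0.006]] [ 1.2 -0.6  1.   0.3  0.2  0.3]
((539.9631958007812, -314.57293701171875), (59.26959991455078, 65.15957641601562), 6.043574333190918)
((530.5010375976562, -229.59744262695312), (59.45700454711914, 65.20976257324219), 6.13743257522583)
```

View pics/w5.png

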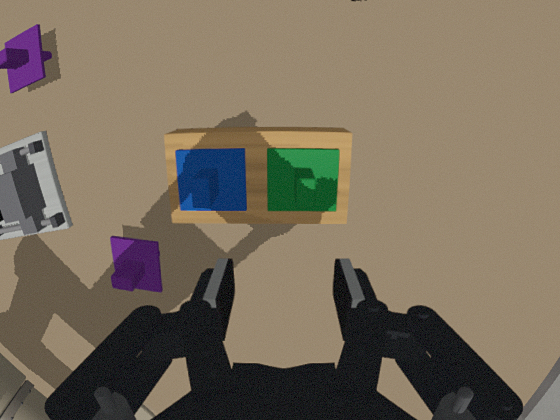

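Green sits at pixel (303,180), centre (540.0, −314.6) mm, yaw 6.0°. It is 85.5 mm from blue, against 86 mm expected. Descending on green.

play_rows(travel=[[0.4,-0.8,-0.8],[0.3,-0.5,-2],[0,0,-2.5],[0,0,-2.5],[0,0,-1.2],[0,0,-0.3],[0,0,0],[0,0,0]], rotation=[[0.003,-0.005,-0.008],[0,0,0],[0,0,0],[0,0,0],[0,0,0],[0,0,0],[0,0,0],[0,0,0]], claw=[5,5,5,5,5,5,5,5])

```text
time_s: 8.98
position: [0.5397, -0.3037, 0.1015]
tool_rot: [[0.004, 0.114, -0.994], [-0.001, -0.994, -0.114], [-1.0, 0.002, -0.004]]
ft_force: [-0.0, -0.4, 0.3]
grip_width: 0.0501
```

play_rows(travel=[[0,-0.7,0],[0,-0.35,0],[0,-0.05,-0.5],[0,0,-1.5],[0,0,-1.2],[0,0,-0.4],[0,0,0],[0,0,0]], rotation=[[0,0.003,-0.008],[0,0,0],[0,0,0],[0,0,0],[0,0,0],[0,0,0],[0,0,0],[0,0,0]], claw=[5,5,5,5,5,5,5,5])

```text
time_s: 9.65
position: [0.5419, -0.3184, 0.0693]
tool_rot: [[0.01, 0.104, -0.995], [-0.009, -0.995, -0.104], [-1.0, 0.01, -0.009]]
ft_force: [-0.2, 0.5, -0.0]
grip_width: 0.0498
```

play_rows(travel=[[-0.1,0.2,-0.4],[-0.05,0.1,-0.4],[0,0,-0.1],[0,0,0],[0,0,0]], rotation=[[0.008,0.01,0],[0,0,0],[0,0,0],[0,0,0],[0,0,0]], claw=[5,5,5,5,5])

```text
time_s: 10.07
position: [0.5409, -0.3157, 0.0614]
tool_rot: [[0.001, 0.104, -0.995], [-0.002, -0.995, -0.104], [-1.0, 0.002, -0.001]]
ft_force: [0.2, 0.0, 0.1]
grip_width: 0.05
```

Good. One small trim, then close.

play_rows(travel=[[-0.1,0.1,-0.2],[0,0,0],[0,0,0],[0,0,0],[0,0,0],[0,0,0],[0,0,0]], rotation=[[0,0,0],[0,0,0],[0,0,0],[0,0,0],[0,0,0],[0,0,0],[0,0,0]], claw=[5,3.5,2.5,1,1,1,1], squeeze=45)

```text
time_s: 10.65
position: [0.54, -0.3146, 0.0598]
tool_rot: [[0.002, 0.104, -0.995], [-0.002, -0.995, -0.104], [-1.0, 0.002, -0.002]]
ft_force: [-0.4, 0.4, -0.6]
grip_width: 0.0154
```

play_rows(travel=[[0,0,0.5],[0,0,0.8],[0,0,1],[0,0,1.5],[0,0,1.5],[0,0,1.5],[0,0,1],[0,0,0.3],[0,0,0]], rotation=[[0,0,0],[0,0,0],[0,0,0],[0,0,0],[0,0,0],[0,0,0],[0,0,0],[0,0,0],[0,0,0]], claw=[1,1,1,1,1,1,1,1,1])

```text
time_s: 11.4
position: [0.5393, -0.314, 0.1494]
tool_rot: [[0.002, 0.104, -0.995], [-0.002, -0.995, -0.104], [-1.0, 0.003, -0.002]]
ft_force: [0.2, -0.7, -2.4]
grip_width: 0.0154
```

Green is held and lifted. Carrying it to the rig.

play_rows(travel=[[-0.2,1,1.2],[-0.4,2.5,1],[-0.6,3.6,0],[-0.6,3.6,0],[-0.6,3.6,0],[-0.6,3.6,0],[-0.6,3.6,0],[-0.6,3.6,0],[-0.6,3.6,0],[-0.6,3.6,0],[-0.3,2.5,0],[-0.2,1.3,0]], rotation=[[0,0,0.015],[0,0,0.015],[0,0,0.015],[0,0,0.015],[0,0,0.015],[0,0,0.015],[0,0,0.015],[0,0,0.015],[0,0,0.015],[0,0,0.015],[0,0,0.015],[0,0,0]], claw=[1,1,1,1,1,1,1,1,1,1,1,1])

```text
time_s: 12.4
position: [0.4684, 0.0654, 0.1753]
tool_rot: [[-0.001, 0.278, -0.961], [0.0, -0.961, -0.278], [-1.0, -0.001, 0.001]]
ft_force: [-0.8, -0.3, -3.5]
grip_width: 0.0153
```

play_rows(travel=[[0,0,0],[0,0,0],[0,0,0]], rotation=[[0,0,0],[0,0,0],[0,0,0]], claw=[1,1,1])

```text
time_s: 12.65
position: [0.466, 0.0691, 0.1762]
tool_rot: [[-0.002, 0.285, -0.959], [0.001, -0.959, -0.285], [-1.0, -0.001, 0.001]]
ft_force: [0.3, -0.2, -1.9]
grip_width: 0.0154
```

```bash
python3 - <<'E'
from h import *
o=env.observe(); print(o["position"],o["tool_rot"].round(3),o["qvel"].round(1))
ci=env.camera_info("wrist"); im=env.get_image("wrist"); cv2.imwrite("pics/w6.png",im[:,:,::-1])
np.savez("w6.npz",**{k:np.array(v) for k,v in ci.items()})
E
```

```text
[0.46598007 0.06911658 0.17624709] [[-0.002  0.285 -0.959]
 [ 0.001 -0.959 -0.285]
 [-1.    -0.001  0.001]] [-0.1 -0.4  0.  -0.3  0.1 -0.5]
```

View pics/w6.png

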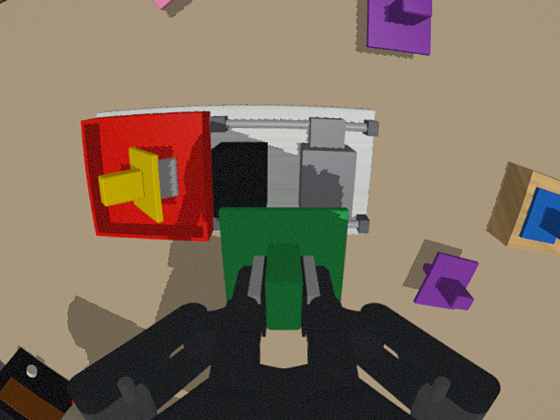

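Green is held level, its collar's front corners at about (221,208) and (348,209). Next I work out the leaf's offset in the grip.

```bash
python3 - <<'E'
from h import *
ci=dict(np.load("w6.npz")); im=cv2.imread("pics/w6.png")[:,:,::-1].copy()
m=mask(im,"green"); z=.1762-.0088
tcp=np.array([466.0,69.1]); ty=np.array([.285,-.959]); tz=np.array([-.959,-.285]); 
L=[];R=[];T=[]
for r in range(214,246,4):
    c=np.where(m[r])[0]; L.append((c[0]-.5,r)); R.append((c[-1]+.5,r))
for c in range(228,342,12):
    T.append((c,np.where(m[:,c])[0][0]-.5))
for n,p in (("L",L),("R",R),("T",T)):
    P=plane(ci,"wrist",p,z)[:,:2]*1000-tcp
    print(n,(P@ty).round(1),(P@-tz).round(1))
# jaws again, rig coords
a=np.radians(15.45); X=np.array([np.cos(a),np.sin(a)]);Y=np.array([-np.sin(a),np.cos(a)])
g=cv2.cvtColor(im,cv2.COLOR_RGB2GRAY)
for r in (160,175,190): print(r,g[r,205:218],g[r,262:272],g[r,294:310],g[r,350:360])
c=plane(ci,"wrist",[(267.3,160),(267.3,175),(267.3,190)],.057)[:,:2]*1000; print(c@Y)
E
```

```text
L [-32.6 -32.2 -31.9 -32.  -31.7 -31.8 -32.  -32.2] [26.9 24.8 22.6 20.3 18.1 15.8 13.6 11.2]
R [33.2 33.3 33.5 33.1 33.3 32.9 33.1 33.3] [27.  24.9 22.7 20.5 18.2 16.  13.7 11.4]
T [-26.9 -20.9 -14.8  -8.9  -2.9   3.    9.   15.   21.   27. ] [31.  31.  31.  31.  30.5 30.5 31.  30.5 30.5 30.5]
160 [45 53 52 51 53 39 42 32 14 17 22 17 23] [ 22  25  13  21   5  65 144 141 136 133] [135 137 133 137 138 127  62  63  98 143 141 135 137 141 140 137] [138 139 136 131 132 136 172 207 204 205]
175 [49 48 39 43 49 49 37 30 27 17 25 25 28] [ 14  21  31   4  28  70 143 138 139 136] [132 134 134 133 130  96  63  62  81  79  82  78  80  80  80  78] [136 136 134 132 132 180 203 198 198 200]
190 [34 39 55 33 44 51 42 35 15 23 16 31 14] [ 30  25  16  25  18  77 138 132 132 129] [128 125 130 129 123  76  63  75  84  83  80  81  80  79  83  83] [131 130 131 142 181 196 195 194 196 194]
[-44.28012368 -44.37596179 -44.45485728]
```

```bash
python3 - <<'E'
from h import *
ci=dict(np.load("w6.npz"))
a=np.radians(15.45); X=np.array([np.cos(a),np.sin(a)]);Y=np.array([-np.sin(a),np.cos(a)])
for n,p in (("bR",[(267.1,160),(267.2,175),(267.1,190)]),("gL",[(302,160),(301.5,175),(300.7,190)]),("gR",[(355.9,160),(354.7,175),(353.6,190)])):
    c=plane(ci,"wrist",p,.057)[:,:2]*1000; print(n,c@Y,c@X)
print("tcp",np.array([466.0,69.1])@X,np.array([466.0,69.1])@Y)
# front top edge of grey jaw
im=cv2.imread("pics/w6.png"); cv2.imwrite("pics/c6.png",cv2.resize(im[105:245,200:380],None,fx=4.2,fy=4.2,interpolation=cv2.INTER_CUBIC))
# top camera check
t=env.get_image("top"); cv2.imwrite("pics/t6.png",t[:,:,::-1])
E
```

```text
bR [-44.11589372 -44.29285216 -44.28635794] [499.81923738 487.11624911 474.11708137]
gL [-72.72431573 -72.7499551  -72.54391803] [500.41534999 487.70736774 474.70258557]
gR [-117.78199886 -117.7415693  -117.87386825] [501.93998962 489.03272424 475.84267555]
tcp 467.5683525736499 -57.538210534939005
```

View pics/c6.png

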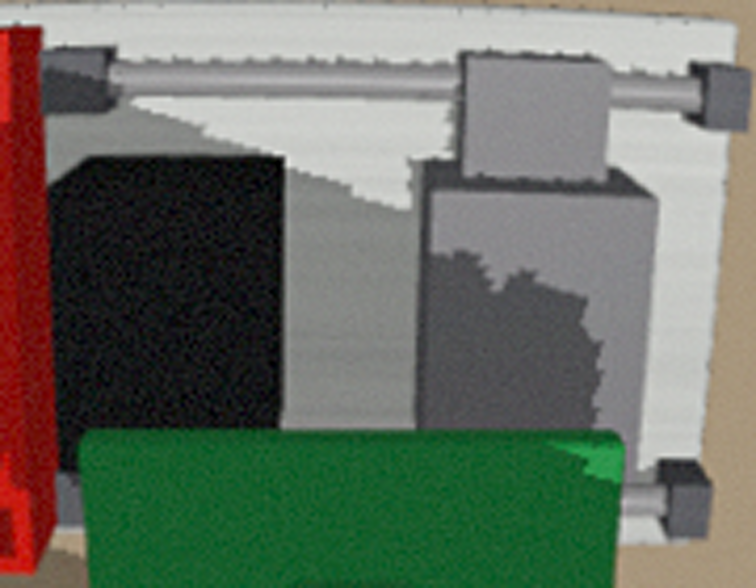

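The gap checks out at about 30.9 mm. In this view the black edge is the foot of its face, so casting it on z = 12 mm gives −41.7, which agrees with −42.1. Gap centre is Y = −57.4 and jaw middle X = 478.6. Shifting and descending to just above the jaws.

play_rows(travel=[[0.5,0.2,-0.5],[0.4,0.1,-1],[0,0,-1.5],[0,0,-1.2],[0,0,-0.6],[0,0,0],[0,0,0],[0,0,0]], rotation=[[0,-0.001,-0.015],[0,0,0],[0,0,0],[0,0,0],[0,0,0],[0,0,0],[0,0,0],[0,0,0]], claw=[1,1,1,1,1,1,1,1])

```text
time_s: 13.42
position: [0.4785, 0.0678, 0.1225]
tool_rot: [[-0.002, 0.26, -0.966], [0.001, -0.966, -0.26], [-1.0, -0.001, 0.001]]
ft_force: [-1.0, -0.2, -1.2]
grip_width: 0.0152
```

```bash
cat > rel.py <<'E'
from h import *
o=env.observe(); p=o["position"]*1000; R=o["tool_rot"]
a=np.radians(15.45); X=np.array([np.cos(a),np.sin(a)]);Y=np.array([-np.sin(a),np.cos(a)])
x=p[:2]@X;y=p[:2]@Y; dx=478.0-x; dy=-56.9-y; d=dx*X+dy*Y
print("rigX",x.round(2),"rigY",y.round(2),"z",p[2].round(1),"world shift mm",d.round(2),"yaw err deg",(-74.55-np.degrees(np.arctan2(R[1,1],R[0,1]))).round(2),"toolx",R[:2,0].round(4),"ft",o["ft_force"].round(1),o["time_s"])
E
python3 rel.py
```

```text
rigX 479.24 rigY -62.08 z 122.5 world shift mm [-2.58  4.66] yaw err deg 0.39 toolx [-0.0016  0.0005] ft [-1.  -0.2 -1.2] 13.4167
```

play_rows(travel=[[-0.25,0.45,-0.3],[0,0,-0.3],[0,0,-0.3],[0,0,0],[0,0,0]], rotation=[[0,0,0.006],[0,0,0],[0,0,0],[0,0,0],[0,0,0]], claw=[1,1,1,1,1])

```text
time_s: 13.83
position: [0.4765, 0.0729, 0.1141]
tool_rot: [[0.002, 0.266, -0.964], [0.0, -0.964, -0.266], [-1.0, 0.0, -0.002]]
ft_force: [0.4, 0.3, -1.1]
grip_width: 0.0156
```

```bash
python3 rel.py
```

```text
rigX 478.71 rigY -56.72 z 114.1 world shift mm [-0.63 -0.36] yaw err deg 0.0 toolx [0.0018 0.0002] ft [ 0.4  0.3 -1.1] 13.8333
```

```bash
python3 - <<'E'
from h import *
im=env.get_image("scene")
cv2.imwrite("pics/s7.png",cv2.resize(im[120:250,270:440],None,fx=4.5,fy=4.5,interpolation=cv2.INTER_CUBIC)[:,:,::-1])
E
```

```text
(no output)
```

View pics/s7.png

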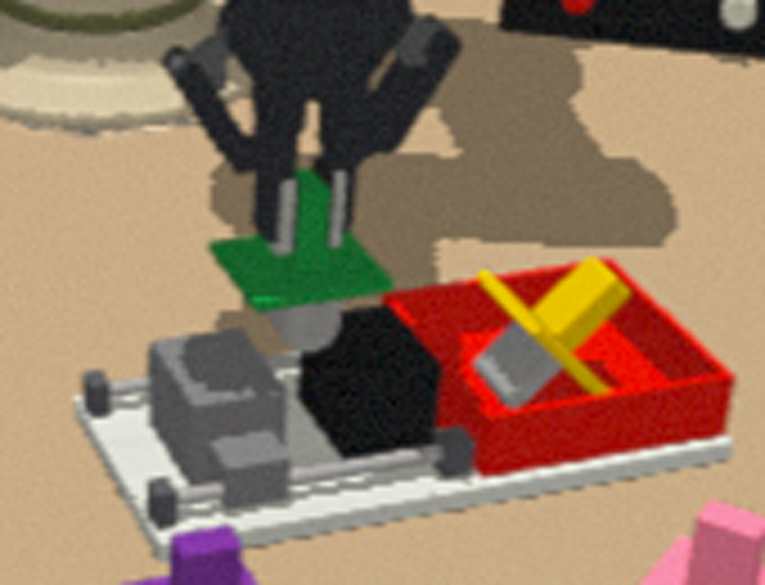

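The scene crop shows the blade (310,325) over the gap, and the yellow leaf in the bin. Lowering gently.

play_rows(travel=[[-0.05,-0.03,-0.4],[0,0,-0.4],[0,0,-0.4],[0,0,0],[0,0,0]], rotation=[[0,0.002,0],[0,0,0],[0,0,0],[0,0,0],[0,0,0]], claw=[1,1,1,1,1])

```text
time_s: 14.3
position: [0.476, 0.0724, 0.1009]
tool_rot: [[-0.0, 0.266, -0.964], [0.0, -0.964, -0.266], [-1.0, -0.0, 0.0]]
ft_force: [0.3, -0.5, -1.5]
grip_width: 0.0154
```

```bash
python3 rel.py
```

```text
rigX 478.12 rigY -57.03 z 100.9 world shift mm [-0.15  0.09] yaw err deg 0.01 toolx [-0.0001  0.0002] ft [ 0.3 -0.5 -1.5] 14.3
```

play_rows(travel=[[0,0,-0.3],[0,0,-0.35],[0,0,-0.35],[0,0,0],[0,0,0]], rotation=[[0,0,0],[0,0,0],[0,0,0],[0,0,0],[0,0,0]], claw=[1,1,1,1,1])

```text
time_s: 14.72
position: [0.4761, 0.0723, 0.0897]
tool_rot: [[-0.0, 0.266, -0.964], [0.0, -0.964, -0.266], [-1.0, -0.0, 0.0]]
ft_force: [-0.0, 0.0, -1.7]
grip_width: 0.0156
```

```bash
python3 rel.py
```

```text
rigX 478.15 rigY -57.1 z 89.7 world shift mm [-0.2   0.15] yaw err deg 0.02 toolx [-0.0002  0.0002] ft [-0.   0.  -1.7] 14.7167
```

14 mm in with no resistance. Continuing.

play_rows(travel=[[0,0,-0.35],[0,0,-0.35],[0,0,-0.35],[0,0,-0.3],[0,0,0],[0,0,0]], rotation=[[0,0,0],[0,0,0],[0,0,0],[0,0,0],[0,0,0],[0,0,0]], claw=[1,1,1,1,1,1])

```text
time_s: 15.22
position: [0.4761, 0.0724, 0.0747]
tool_rot: [[-0.0, 0.266, -0.964], [0.0, -0.964, -0.266], [-1.0, -0.0, 0.0]]
ft_force: [-0.8, -0.1, -1.6]
grip_width: 0.0158
```

```bash
python3 rel.py
```

```text
rigX 478.17 rigY -57.05 z 74.7 world shift mm [-0.2  0.1] yaw err deg 0.01 toolx [-0.0003  0.0002] ft [-0.8 -0.1 -1.6] 15.2167
```

play_rows(travel=[[0,0,-0.15],[0,0,-0.1],[0,0,0],[0,0,0]], rotation=[[0,0,0],[0,0,0],[0,0,0],[0,0,0]], claw=[1,1,1,1])

```text
time_s: 15.55
position: [0.4763, 0.0724, 0.0721]
tool_rot: [[0.0, 0.266, -0.964], [0.0, -0.964, -0.266], [-1.0, -0.0, -0.0]]
ft_force: [-0.1, 0.3, -2.2]
grip_width: 0.0154
```

play_rows(travel=[[0,0,-0.1],[0,0,0],[0,0,0]], rotation=[[0,0,0],[0,0,0],[0,0,0]], claw=[1,1,1])

```text
time_s: 15.8
position: [0.4765, 0.0723, 0.0721]
tool_rot: [[0.002, 0.266, -0.964], [-0.0, -0.964, -0.266], [-1.0, 0.0, -0.002]]
ft_force: [0.6, 0.0, -1.9]
grip_width: 0.0154
```

play_rows(travel=[[0,0,-0.1],[0,0,0],[0,0,0],[0,0,0],[0,0,0],[0,0,0]], rotation=[[0,0,0],[0,0,0],[0,0,0],[0,0,0],[0,0,0],[0,0,0]], claw=[1,1,2,3,4,4])

```text
time_s: 16.3
position: [0.4773, 0.0723, 0.072]
tool_rot: [[0.004, 0.266, -0.964], [-0.0, -0.964, -0.266], [-1.0, 0.001, -0.004]]
ft_force: [1.1, -0.4, -0.2]
grip_width: 0.0397
```

play_rows(travel=[[0,0,0.6],[0,0,1.2],[0,0,2],[0,0,2.5],[0,0,2.5],[0,0.2,1.5],[0,0.5,0.5],[0,0.5,0],[0,0,0],[0,0,0]], rotation=[[0,0,0],[0,0,0],[0,0,0],[0,0,0],[0,0,0],[0,0,0],[0,0,0],[0,0,0],[0,0,0],[0,0,0]], claw=[4,4,4,4,4,4,4,4,4,4])

```text
time_s: 17.13
position: [0.4755, 0.0855, 0.1857]
tool_rot: [[0.002, 0.266, -0.964], [0.0, -0.964, -0.266], [-1.0, 0.0, -0.002]]
ft_force: [-0.1, -0.1, 0.2]
grip_width: 0.0399
```

```bash
python3 - <<'E'
from h import *
o=env.observe(); print(o["position"],o["qvel"].round(1),o["time_s"])
ci=env.camera_info("wrist"); im=env.get_image("wrist"); cv2.imwrite("pics/w8.png",im[:,:,::-1])
r=rect(ci,"wrist",im,"green",.063); print(r, mask(im,"green").sum()/255)
a=np.radians(15.45); X=np.array([np.cos(a),np.sin(a)]);Y=np.array([-np.sin(a),np.cos(a)]); c=np.array(r[0]); print(c@X,c@Y)
im=env.get_image("scene")
cv2.imwrite("pics/s8.png",cv2.resize(im[140:260,100:440],None,fx=2.3,fy=2.3,interpolation=cv2.INTER_CUBIC)[:,:,::-1])
cv2.imwrite("pics/s9.png",cv2.resize(im[160:245,280:440],None,fx=4.8,fy=4.8,interpolation=cv2.INTER_CUBIC)[:,:,::-1])
E
```

```text
[0.47553791 0.08550428 0.18570016] [ 0.7  0.6  0.8  0.1 -0.5  0.4] 17.1333
((477.2569580078125, 71.97490692138672), (59.99387741088867, 65.8140869140625), 15.353421211242676) 5011.0
479.1843887992255 -57.766017037059996
```

View pics/w8.png

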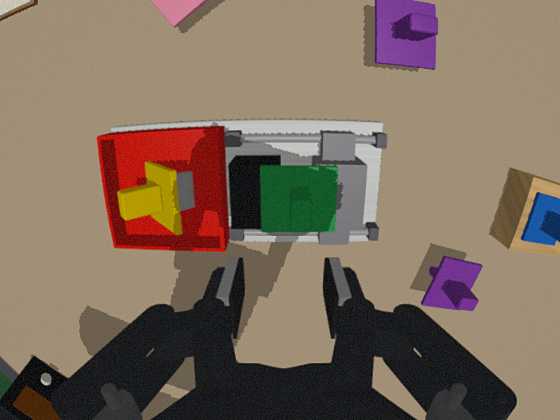

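View pics/s9.png

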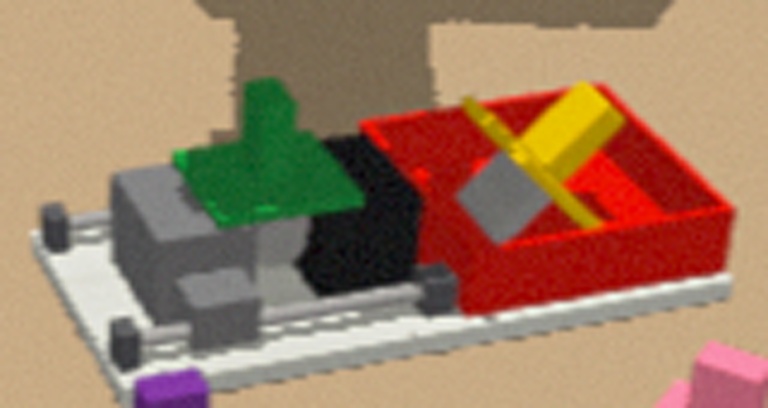

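View pics/s8.png

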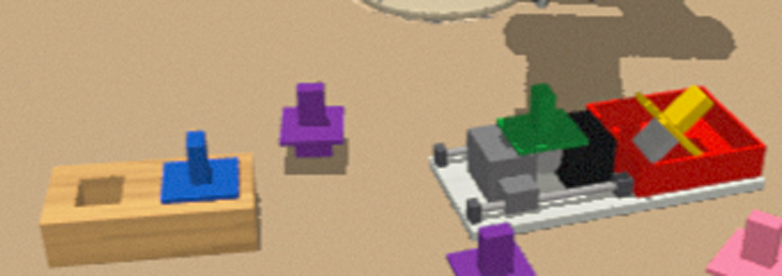

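The green collar, at (298,198) in the wrist view, measures 60.0 x 65.8 mm on the z = 63 mm plane, so it is seated flat. It is within 1 mm of the jaw middle and gap centre. Yellow is in the bin, blue is in its own slot, and the gripper is clear.

```bash
python3 -c "
from rig import env
print(env.close_job(), env.observe()['time_s'])"
```

```text
the job is handed in; nothing more can be done
the job is handed in; nothing more can be done
```

I put the yellow 10 mm leaf in the red bin and left the green 27 mm leaf in the gap. The blue 18 mm leaf was never touched and is still in its own slot. The job was handed in after about 17 s of the 64 s allowed.

- **Gap:** I measured about 30.9 mm once the yellow leaf was out, which is why I chose green. As a check, the measured jaw widths came out at 44.7 and 45.1 mm against the true 45 mm.
- **Fit:** The green leaf went down without measurable resistance. The vertical force reading stayed at about its own weight the whole way.
- **Final look:** The green collar measures 60.0 x 65.8 mm at seated height, so it lies flat on both jaws. It is about 0.6 mm from the jaws' middle and 0.4 mm from the gap's centre. The yellow leaf lies tilted in the bin, below the rim on one side, and the gripper was clear of everything.
- **Disagreements:** One later view first gave a gap of 28.5 mm, because it showed the foot of the black jaw's face rather than its top edge. Recast at the right height, it agreed with the first measurement to about 0.4 mm. Some sideways moves ended up to about 11 mm off target; I corrected each one before closing the fingers or lowering the leaf.

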